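# Raise the desk camera to its second stop and hold it for the picture

## Robot

A 6-joint arm with a two-finger parallel gripper is mounted at the origin on the work surface. World frame = base frame: x ahead of the robot, y to its left, z up, the work surface at z = 0. Lengths are in m, angles in rad, forces in N, time in s.
With the tool pointing down it reaches from about 0.3 to 0.775 m from the base axis. Payload 14.6 kg.
Tool frame: the origin (TCP) lies midway between the tips of the shut fingers; the grasp point (between the pads) lies 19 mm behind it; z points along the fingers, y is the line along which they close (so a half turn about z gives the same grasp; the last joint's range is limited). The gripper opens to 94 mm and grips with 3 to 60 N. Pads are 16 mm wide; open, the fingers measure 119 mm over their backs; the gripper's body (75 mm by 177 mm) begins 78 mm behind the grasp point.
Start: joints at [-1.326, 0.3, 1.521, -0, 1.321, -0.067], TCP at [0.169, -0.523, 0.205] pointing down, gripper open.
Joint ranges: [-3.03, 3.03], [-0.79, 2.21], [0.23, 2.52], [-1.04, 4.18], [0, 3.07], [-2.55, 2.55]. Speed limits (rad/s): [2.22, 2.22, 2.57, 3.14, 3.14, 3.14].

## Interface

Orientations are given as a 3x3 rotation matrix whose columns are the frame's x, y, z axes.
In Python, from bench import arm gives the robot as it stands.
- The arm moves only by the shell command python3 -m creep 'ROWS' [FORCE]. ROWS is JSON, a list of rows, each an object of numbers: "tx", "ty", "tz": the shift along the world's x, y, z in mm; "yaw": the turn about the world's z in rad; "fingers": the gripper's target within -1 to 1 (fully open at 1, half-way at 0, shut at -1). A call has 1 to 5 rows; each row is the pose to reach, as a shift and turn from the pose commanded when the call began; what a row does not reach only later rows make up. A row lasts 1/10 s, in which the tool goes at most 50 mm and 8.59 degrees, less where a joint would pass 70% of its speed; a pose out of reach is approached as far as the arm can. A call with a gripper value outside its range is refused whole. The fingers move at their own pace and stop on an object; FORCE is the grip in N (left out, the last holds). Time passes only in rows, so rows that repeat a pose let the fingers close. It gives the time, the measured TCP pose, the force and the opening at its end, in the units of the state.
- arm.observe(): the state, without advancing time (a new reading comes with each control period).
- arm.grab_frame(name): name is "scene" or "side" or "wrist"; returns a dict with "pixels" (420x560x3 uint8, red, green, blue), "z_map" (420x560 float32, m along the optical axis (not along the pixel's ray), 0 where there is no reading), "camera_matrix" (3x3 intrinsics, pixels), "k1" (the pictures are not rectified: a ray, as slopes to the right and down, at radius r is drawn at 1 + k1 r^2 times it, then the intrinsics apply), "view" (4x4, takes a point from world to camera coordinates); the wrist camera has in their place "T_tool_cam" (4x4, takes a point from camera to tool coordinates, whose origin is the TCP and whose axes are the flange's). Camera axes: x right, y down, z forward; pixel columns grow to the right and rows downward; lengths in m; the calibration is good to about 2 mm. A picture is of the moment at which its call begins: read the wrist's pose just before it.
- arm.hand_in(): hands the job in, once; it reports no verdict.
The state is a dict: "time_s": time; "joint_pos": joint angles; "qd": joint speeds; "effort": joint torques, N m; "eef_pos": TCP position; "ee_rot": TCP orientation; "ft_force": force on the tool from outside, world axes, zero at the start; "wrist_torque": the same for the moment, N m; "grip_width": finger opening in m.
Only numpy, scipy, OpenCV 4.12 (cv2) and the standard library are available. Lean on these libraries where they do the work, as an engineer would, in place of code of your own. Each camera call takes 0.05 s, during which the arm holds its last target. There are 200 camera calls.

## Task

Raise the little desk camera so that it can photograph the ceramic bird: gently squeeze in the release button on the side of its head, and with it squeezed pull the column straight up past the first stop to the second one, fully out. The column springs back if let go, so finish while still holding the head up there. Leave the bird, the gel bottle, the tape roll and the mug where they stand.

Things in the scene. Friction and masses are not known exactly. Their poses are not given: they have to be found in the camera images.
- stand: Desk camera stand, fixed to the desk: grey foot 120 x 120 x 12 mm with a square aluminium tube (34 mm, a 36 mm collar at its top, 113 mm above the desk) in its middle. Origin: centre of the foot's underside; z up along the column. Its horizontal x axis points to the side with the release button, its y axis the way the camera arm points.
- head: Black plastic block on top of the column, 28 mm (x) x 40 mm (y) x 50 mm tall, axes as the stand's. Origin: centre of its underside, 118 mm above the desk when down; it moves only straight up and down. The release button stands 7 mm proud of its +x face: 35 mm over both, 29 mm squeezed. Fingers that press on head and button with more than 140 N in all (both fingers' forces added) crack it.
- camera (a point): Centre of the small round camera (34 mm across, 24 mm tall) on the head's arm, 110 mm from the column's axis along y and 10 mm above the head's underside. The arm is 10 mm thick, 3 to 13 mm above the head's underside.
- grip (a point): The middle of the head block at the height of the button's centre, 26 mm above the block's underside and 24 mm below its flat top: a good place for the point between the finger pads, gripping from above with one finger on the button and the other on the far face. A light grip of 20 to 40 N is plenty. Axes as the stand's.
- button_face (a point): Centre of the grey button's outer face (20 mm wide, 22 mm tall). Pressing moves it along the stand's -x axis.
- button (a joint): Travel of the release button in m: 0 out, 0.006 fully squeezed in. A spring holds it out (3 N at first, 7 N fully in). While it is out, a catch at the bottom of the head locks the column down; from about 0.004 inwards the catch is clear.
- upper_section (a joint): Extension of the column's thin upper section in m: 0 down, 0.060 at its stop (the first stop). Its return spring and the head's weight need about 5 N of upward pull. It comes out first.
- lower_section (a joint): Extension of the column's thicker lower section in m: 0 down, 0.060 at its stop (the second stop, solid). It follows once the upper section is at its stop and needs about 10 N of upward pull. The head's height gain is the sum of the two sections, 120 mm fully out. Let go, both spring back.
- bird: White ceramic bird figurine on a round foot 48 mm across, 72 mm tall, loose on the desk under or near the camera, about 110 to 125 mm from the column. Origin: centre of its underside.
- gel: Clear hand-gel bottle, 48 mm across, 125 mm tall, loose on the desk. Origin: centre of its underside.
- tape: Roll of paper tape lying flat, 90 mm across, 20 mm tall, loose. Origin: centre of its underside.
- mug: Ceramic mug, 80 mm across with a handle, 90 mm tall, loose. Origin: centre of its underside.

How it is judged:
By the outcome, as a careful person would: the job done as asked, in the order asked, and still so for the second after the job is handed in, while the arm keeps its last pose, push and grip.
It also fails if it takes over 32 s, if anything falls off the work surface, if the arm or the gripper's body presses on something with over 40 N, if the wrist force passes 120 N, or if a joint passes its speed limit or range.

## Working session

There is one attempt and no reset: what is moved stays moved. The work goes in short steps, Python scripts to look and compute and a shell command to move; the robot and the scene stay as the last step left them, time stands still between calls to the robot, and variables do not carry over. Pictures are saved under pics/ and viewed, on a budget of 10 in all, crops included, one or two more only if the job needs it, and the job is handed in when it is done.

```bash
mkdir -p pics; ls; cat > h.py <<'E'
import numpy as np, cv2
from bench import arm
def cloud(f, T=None):
    K=f["camera_matrix"];z=f["z_map"];h,w=z.shape
    u,v=np.meshgrid(np.arange(w),np.arange(h))
    d=np.stack([(u-K[0,2])/K[0,0],(v-K[1,2])/K[1,1]],-1).astype(float)
    s=d.copy()
    for _ in range(8): s=d/(1+f["k1"]*(s**2).sum(-1,keepdims=True))
    P=np.concatenate([s,np.ones((h,w,1))],-1)*z[...,None]
    M=np.linalg.inv(f["view"]) if T is None else T
    return np.where(z[...,None]>0,P@M[:3,:3].T+M[:3,3],np.nan)
def save(n,img): cv2.imwrite("pics/"+n+".png",cv2.cvtColor(img,cv2.COLOR_RGB2BGR))
E
python3 - <<'E'
from h import *
s=arm.observe();print(s)
for n in("scene","side"):
    f=arm.grab_frame(n);np.savez(n+".npz",**f);save(n,f["pixels"]);print(n,f["k1"],np.linalg.inv(f["view"])[:3,3])
E
```

```text
pics
{'time_s': 0.0, 'joint_pos': array([-1.32562757e+00,  3.00517956e-01,  1.52158498e+00,  1.92429673e-05,
        1.32070995e+00, -6.66139488e-02]), 'qd': array([-2.14292913e-05, -7.55353849e-06,  9.05009557e-05,  5.63256927e-04,
       -1.56769725e-03,  1.87955203e-04]), 'effort': array([ 2.26322649e-03, -5.31804550e+01, -3.52736878e+01,  7.08976644e-02,
        2.43814825e-02, -1.01739654e-04]), 'eef_pos': array([ 0.16864528, -0.52322473,  0.20485899]), 'ee_rot': array([[ 9.51789705e-01,  3.06751168e-01, -2.78087856e-04],
       [ 3.06751278e-01, -9.51788969e-01,  1.18826761e-03],
       [ 9.98215249e-05, -1.21628469e-03, -9.99999255e-01]]), 'ft_force': array([ 0.28739   , -0.43610153, -0.52332813]), 'wrist_torque': array([-0.00920373, -0.00738514,  0.02602296]), 'grip_width': 0.09406897080459468}
scene 0.02429586687679003 [ 0.95159488 -0.75926029  0.86387448]
side -0.0024818997356850295 [0.00521753 1.08211866 0.94717006]
```

View pics/scene.png

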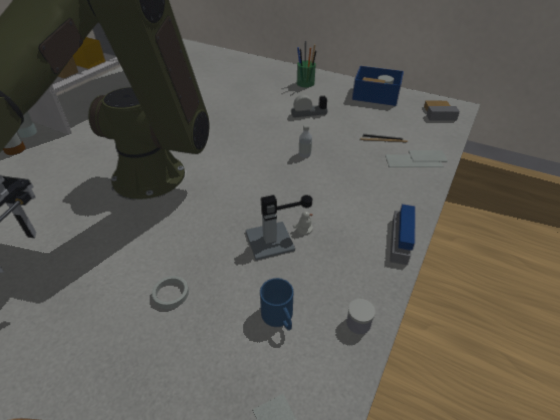

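View pics/side.png

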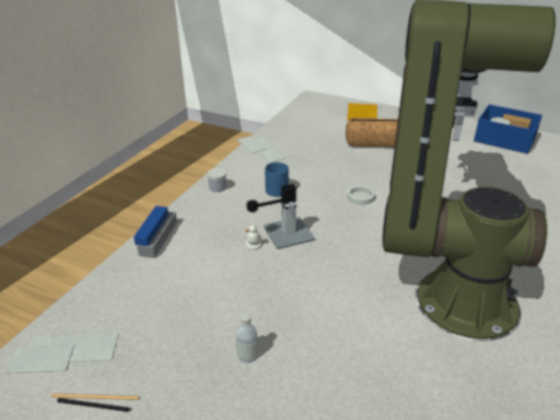

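The scene picture shows the head at (268,207), the camera at (307,201), the bird at (305,222), the foot at (270,240) and the mug at (277,303). In the side picture the head is at (288,195), the camera at (252,206), the bird at (253,238) and the gel bottle at (246,342). Next I'll measure them from depth.

```bash
python3 - <<'E'
from h import *
for n,boxes in(("scene",dict(head=(255,190,285,225),cam=(298,190,318,212),foot=(240,220,300,262),bird=(294,208,316,238),gel=(294,122,318,160),mug=(255,275,298,330),tape=(148,270,192,310))),
        ("side",dict(head=(278,180,300,212),cam=(242,196,262,216),foot=(260,210,316,250),bird=(242,220,265,252),gel=(232,312,262,364),mug=(262,160,292,196),tape=(344,184,380,206)))):
    f=dict(np.load(n+".npz"));f["k1"]=float(f["k1"]);P=cloud(f);px=f["pixels"].astype(int)
    for k,(a,b,c,d) in boxes.items():
        Q=P[b:d,a:c].reshape(-1,3);I=px[b:d,a:c].reshape(-1,3).mean(1)
        m={"head":(Q[:,2]>.12),"cam":(Q[:,2]>.1),"foot":(Q[:,2]>.006)&(Q[:,2]<.02)}.get(k,Q[:,2]>.012)
        q=Q[m]; 
        print(n,k,len(q),"med",np.nanmedian(q,0).round(3),"lo",np.nanpercentile(q,3,axis=0).round(3),"hi",np.nanpercentile(q,97,axis=0).round(3))
        if k=="foot" or k=="head":
            t=q if k=="foot" else q[q[:,2]>.162]
            r=cv2.minAreaRect((t[:,:2]*1000).astype(np.float32));print("   rect",r,len(t))
E
```

```text
scene head 326 med [ 0.539 -0.076  0.152] lo [ 0.516 -0.09   0.123] hi [ 0.56  -0.042  0.169]
   rect ((531.5681762695312, -69.09333801269531), (39.31501770019531, 29.212749481201172), 45.158966064453125) 112
scene cam 149 med [0.609 0.003 0.136] lo [ 0.592 -0.007  0.119] hi [0.623 0.024 0.141]
scene foot 1023 med [ 0.542 -0.08   0.011] lo [ 0.466 -0.139  0.007] hi [ 0.599 -0.     0.015]
   rect ((546.06005859375, -54.40483093261719), (161.1851348876953, 122.98161315917969), 46.43803787231445) 1023
scene bird 203 med [0.604 0.015 0.043] lo [0.579 0.003 0.016] hi [0.617 0.035 0.072]
scene gel 322 med [0.428 0.375 0.066] lo [0.405 0.364 0.015] hi [0.445 0.394 0.128]
scene mug 1298 med [ 0.673 -0.281  0.059] lo [ 0.634 -0.312  0.016] hi [ 0.725 -0.234  0.09 ]
scene tape 391 med [ 0.405 -0.356  0.019] lo [ 0.361 -0.395  0.013] hi [ 0.445 -0.312  0.022]
side head 300 med [ 0.527 -0.053  0.148] lo [ 0.511 -0.074  0.121] hi [ 0.549 -0.04   0.169]
   rect ((530.5724487304688, -63.04652404785156), (39.15574645996094, 32.87201690673828), 40.4938850402832) 88
side cam 159 med [0.602 0.023 0.134] lo [ 0.588 -0.003  0.117] hi [0.619 0.033 0.142]
side foot 838 med [ 0.522 -0.049  0.012] lo [ 0.465 -0.122  0.007] hi [0.597 0.01  0.016]
   rect ((531.8609008789062, -63.70948791503906), (156.60916137695312, 164.93878173828125), 18.024831771850586) 838
side bird 234 med [0.595 0.039 0.042] lo [0.577 0.011 0.013] hi [0.614 0.051 0.07 ]
side gel 813 med [0.414 0.408 0.073] lo [0.398 0.386 0.017] hi [0.438 0.419 0.125]
side mug 779 med [ 0.658 -0.236  0.07 ] lo [ 0.524 -0.305  0.017] hi [ 0.704 -0.046  0.167]
side tape 191 med [ 0.398 -0.342  0.018] lo [ 0.359 -0.389  0.013] hi [ 0.44  -0.303  0.022]
```

```bash
python3 -m creep '[{"tx":20,"ty":25,"tz":30,"yaw":0.05},{"tx":45,"ty":58,"tz":55,"yaw":0.15},{"tx":75,"ty":95,"tz":55,"yaw":0.25},{"tx":105,"ty":133,"tz":55,"yaw":0.35},{"tx":135,"ty":170,"tz":55,"yaw":0.45}]'
python3 -m creep '[{"tx":30,"ty":38},{"tx":60,"ty":76},{"tx":90,"ty":114},{"tx":120,"ty":152},{"tx":145,"ty":184}]'
python3 -m creep '[{"tx":25,"ty":32},{"tx":50,"ty":65},{"tx":75,"ty":95},{"tx":82,"ty":103},{"tx":82,"ty":103}]'
python3 - <<'E'
from h import *
s=arm.observe();f=arm.grab_frame("wrist");np.savez("wrist.npz",p=s["eef_pos"],R=s["ee_rot"],**f);save("wrist",f["pixels"])
print(s["eef_pos"],s["ee_rot"],f["T_tool_cam"],s["ft_force"])
E
```

```text
[ 0.16866249 -0.52325569  0.20495455] [[ 9.51778137e-01  3.06787068e-01 -2.69766457e-04]
 [ 3.06787183e-01 -9.51777632e-01  9.81702363e-04]
 [ 4.44159092e-05 -1.01712374e-03 -9.99999482e-01]] [[-1.92157614e-04 -9.60571213e-01 -2.78034003e-01  8.18737577e-02]
 [ 9.99999921e-01 -2.81181672e-04  2.80316147e-04 -1.81429350e-05]
 [-3.47441687e-04 -2.78033928e-01  9.60571192e-01 -1.78978897e-01]
 [ 0.00000000e+00  0.00000000e+00  0.00000000e+00  1.00000000e+00]] [ 0.38795197 -0.23945999  0.02260619]invalid input
invalid input
invalid input
```

View pics/wrist.png

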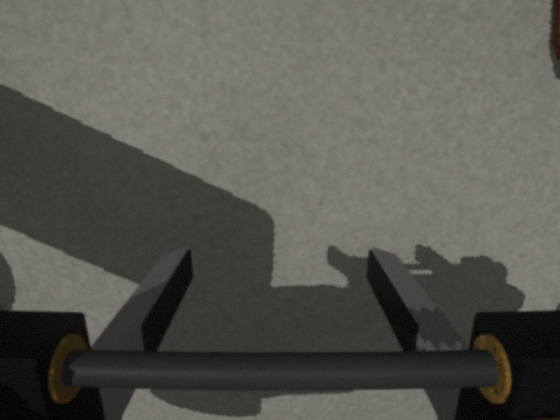

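The arm did not move: the picture shows only bare desk between the fingers (tips at (180,250) and (380,250)). The rows probably need every key, so I'll fill them all in.

```bash
python3 -m creep '[{"tx":20,"ty":25,"tz":30,"yaw":0.05,"fingers":1},{"tx":45,"ty":58,"tz":55,"yaw":0.15,"fingers":1},{"tx":75,"ty":95,"tz":55,"yaw":0.25,"fingers":1},{"tx":105,"ty":133,"tz":55,"yaw":0.35,"fingers":1},{"tx":135,"ty":170,"tz":55,"yaw":0.45,"fingers":1}]'
```

```text
time_s: 0.65
eef_pos: [0.3044, -0.3518, 0.2605]
ee_rot: [[0.721, 0.693, 0.0], [0.693, -0.721, -0.0], [0.0, 0.0, -1.0]]
ft_force: [0.9, -1.0, 0.1]
grip_width: 0.0939
```

```bash
python3 -m creep '[{"tx":30,"ty":38,"tz":0,"yaw":0,"fingers":1},{"tx":60,"ty":76,"tz":0,"yaw":0,"fingers":1},{"tx":90,"ty":114,"tz":0,"yaw":0,"fingers":1},{"tx":120,"ty":152,"tz":0,"yaw":0,"fingers":1},{"tx":145,"ty":184,"tz":0,"yaw":0,"fingers":1}]'
python3 -m creep '[{"tx":25,"ty":32,"tz":0,"yaw":0,"fingers":1},{"tx":50,"ty":65,"tz":0,"yaw":0,"fingers":1},{"tx":75,"ty":95,"tz":0,"yaw":0,"fingers":1},{"tx":82,"ty":102,"tz":0,"yaw":0,"fingers":1},{"tx":82,"ty":102,"tz":0,"yaw":0,"fingers":1}]'
python3 - <<'E'
from h import *
s=arm.observe();f=arm.grab_frame("wrist");np.savez("wrist.npz",p=s["eef_pos"],R=s["ee_rot"],**f);save("wrist2",f["pixels"])
T=np.eye(4);T[:3,:3]=s["ee_rot"];T[:3,3]=s["eef_pos"];P=cloud(f,T@f["T_tool_cam"]);Z=P[...,2]
m=((Z>.162)&(Z<.175)).astype(np.uint8)
n,l,st,c=cv2.connectedComponentsWithStats(m);
for i in range(1,n):
    if st[i,4]>200:
        q=P[l==i];r=cv2.minAreaRect((q[:,:2]*1000).astype(np.float32));print(st[i],r,np.median(q,0))
E
```

```text
time_s: 1.15
eef_pos: [0.4497, -0.1673, 0.2604]
ee_rot: [[0.723, 0.691, 0.0], [0.691, -0.723, 0.0], [0.0, -0.0, -1.0]]
ft_force: [0.3, -0.4, 0.1]
grip_width: 0.0941
time_s: 1.65
eef_pos: [0.531, -0.0666, 0.2599]
ee_rot: [[0.722, 0.692, -0.001], [0.692, -0.722, 0.0], [-0.001, -0.001, -1.0]]
ft_force: [-0.0, 0.2, -0.1]
grip_width: 0.0939
[ 262  186   37   50 1726] ((533.13818359375, -65.91090393066406), (40.236793518066406, 27.991546630859375), 46.41417694091797) [ 0.53412797 -0.06496408  0.16725729]
```

View pics/wrist2.png

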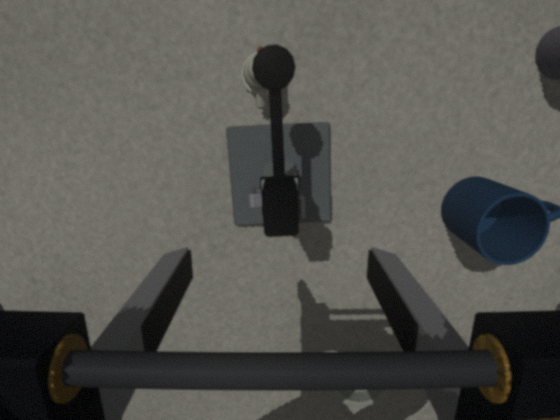

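Wrist view: the head top is at (280,205) with the camera arm running up to (273,67), the bird beneath at (262,72), and the mug clear at (495,220). The head measures 40 x 28 mm with its top at z = 0.167, centred at (0.533, -0.066) with y axis at 46.4°, which matches the given sizes. I'll correct the pose and descend.

```bash
python3 -m creep '[{"tx":2.5,"ty":0,"tz":-20,"yaw":0.045,"fingers":1},{"tx":2.5,"ty":0,"tz":-50,"yaw":0.045,"fingers":1},{"tx":2.5,"ty":0,"tz":-85,"yaw":0.045,"fingers":1},{"tx":2.5,"ty":0,"tz":-115,"yaw":0.045,"fingers":1},{"tx":2.5,"ty":0,"tz":-135,"yaw":0.045,"fingers":1}]' 30
python3 - <<'E'
from h import *
s=arm.observe();f=arm.grab_frame("wrist");save("wrist3",f["pixels"]);print(s["eef_pos"],s["ft_force"])
T=np.eye(4);T[:3,:3]=s["ee_rot"];T[:3,3]=s["eef_pos"];P=cloud(f,T@f["T_tool_cam"]);Z=P[...,2]
m=((Z>.162)&(Z<.175)).astype(np.uint8)
n,l,st,c=cv2.connectedComponentsWithStats(m)
for i in range(1,n):
    if st[i,4]>200:
        q=P[l==i];r=cv2.minAreaRect((q[:,:2]*1000).astype(np.float32));print(st[i],r,np.median(q,0))
E
```

```text
time_s: 2.2
eef_pos: [0.5317, -0.0688, 0.1236]
ee_rot: [[0.693, 0.721, -0.002], [0.721, -0.693, 0.0], [-0.001, -0.002, -1.0]]
ft_force: [-0.0, 0.6, 0.5]
grip_width: 0.0938
[ 0.53173474 -0.06879045  0.12360113] [-0.04143561  0.55305901  0.54423535]
[ 242  253   68   88 5562] ((533.103515625, -65.6774673461914), (40.142601013183594, 28.304828643798828), 46.116416931152344) [ 0.53474134 -0.06397104  0.1673295 ]
[130 280  44  53 833] ((499.0650939941406, -32.09591293334961), (21.417417526245117, 10.220612525939941), 81.21500396728516) [ 0.50011806 -0.02950693  0.16886864]
[386 280  42  55 810] ((569.9895629882812, -100.37767028808594), (21.64493179321289, 9.8055419921875), 12.376359939575195) [ 0.57263456 -0.09943232  0.16872251]
```

View pics/wrist3.png

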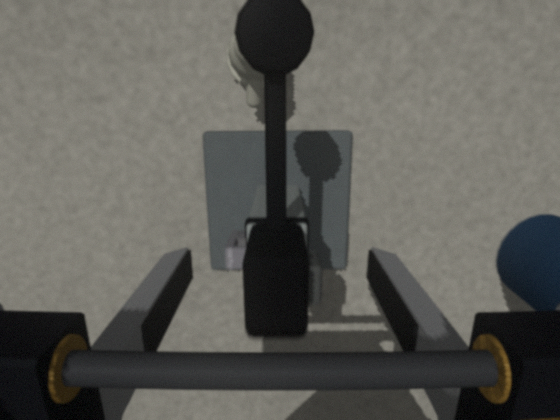

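The fingers straddle the head at (276,280), with the button a faint strip on the right at (316,285), and the centring along the closing line is good to 0.5 mm. I'll trim the rest and close softly, opening the stroke gradually.

```bash
python3 -m creep '[{"tx":2,"ty":2,"tz":1,"yaw":0,"fingers":0.2},{"tx":2,"ty":2,"tz":1,"yaw":0,"fingers":-0.2},{"tx":2,"ty":2,"tz":1,"yaw":0,"fingers":-0.35},{"tx":2,"ty":2,"tz":1,"yaw":0,"fingers":-0.6},{"tx":2,"ty":2,"tz":1,"yaw":0,"fingers":-0.6}]' 25
python3 -m creep '[{"tx":0,"ty":0,"tz":0,"yaw":0,"fingers":-0.6},{"tx":0,"ty":0,"tz":0,"yaw":0,"fingers":-0.6},{"tx":0,"ty":0,"tz":0,"yaw":0,"fingers":-0.6}]'
```

```text
time_s: 2.75
eef_pos: [0.5354, -0.0656, 0.127]
ee_rot: [[0.692, 0.722, 0.001], [0.722, -0.692, -0.0], [0.001, 0.001, -1.0]]
ft_force: [-0.9, 0.3, 0.6]
grip_width: 0.0575
time_s: 3.05
eef_pos: [0.5354, -0.0656, 0.1266]
ee_rot: [[0.692, 0.722, 0.001], [0.722, -0.692, -0.0], [0.0, 0.001, -1.0]]
ft_force: [2.4, -3.5, -0.4]
grip_width: 0.0338
```

```bash
python3 -m creep '[{"tx":0,"ty":0,"tz":0,"yaw":0,"fingers":-0.6},{"tx":0,"ty":0,"tz":0,"yaw":0,"fingers":-0.6},{"tx":0,"ty":0,"tz":0,"yaw":0,"fingers":-0.6},{"tx":0,"ty":0,"tz":0,"yaw":0,"fingers":-0.6}]'
```

```text
time_s: 3.45
eef_pos: [0.5343, -0.0646, 0.1265]
ee_rot: [[0.691, 0.722, -0.002], [0.722, -0.691, 0.001], [-0.001, -0.003, -1.0]]
ft_force: [-9.2, 6.1, 6.0]
grip_width: 0.0287
```

Opening is 28.7 mm, so the button is fully squeezed. I'll trim about 0.7 mm sideways and start the lift.

```bash
python3 -m creep '[{"tx":-0.5,"ty":0.5,"tz":0,"yaw":0,"fingers":-0.6},{"tx":-0.5,"ty":0.5,"tz":3,"yaw":0,"fingers":-0.6},{"tx":-0.5,"ty":0.5,"tz":8,"yaw":0,"fingers":-0.6},{"tx":-0.5,"ty":0.5,"tz":14,"yaw":0,"fingers":-0.6},{"tx":-0.5,"ty":0.5,"tz":20,"yaw":0,"fingers":-0.6}]' 32
python3 - <<'E'
from h import *
s=arm.observe();f=arm.grab_frame("wrist")
T=np.eye(4);T[:3,:3]=s["ee_rot"];T[:3,3]=s["eef_pos"];P=cloud(f,T@f["T_tool_cam"]);Z=P[...,2]
print(s["ft_force"],s["eef_pos"],"head top z",np.median(Z[275:310,262:290]))
E
```

```text
time_s: 3.95
eef_pos: [0.5343, -0.0646, 0.1465]
ee_rot: [[0.692, 0.722, -0.002], [0.722, -0.692, 0.001], [-0.001, -0.002, -1.0]]
ft_force: [-2.7, 5.1, -4.9]
grip_width: 0.0288
[-2.72796296  5.12845329 -4.92175407] [ 0.53426317 -0.06460992  0.14651518] head top z nan
```

The 4.9 N pull matches the upper section's spring, so the catch is clear. Continuing up.

```bash
python3 -m creep '[{"tx":0,"ty":0,"tz":8,"yaw":0,"fingers":-0.6},{"tx":0,"ty":0,"tz":16,"yaw":0,"fingers":-0.6},{"tx":0,"ty":0,"tz":24,"yaw":0,"fingers":-0.6},{"tx":0,"ty":0,"tz":32,"yaw":0,"fingers":-0.6},{"tx":0,"ty":0,"tz":36,"yaw":0,"fingers":-0.6}]'
python3 -m creep '[{"tx":0,"ty":0,"tz":3,"yaw":0,"fingers":-0.6},{"tx":0,"ty":0,"tz":6,"yaw":0,"fingers":-0.6},{"tx":0,"ty":0,"tz":10,"yaw":0,"fingers":-0.6},{"tx":0,"ty":0,"tz":15,"yaw":0,"fingers":-0.6},{"tx":0,"ty":0,"tz":20,"yaw":0,"fingers":-0.6}]'
```

```text
time_s: 4.5
eef_pos: [0.5343, -0.0647, 0.1832]
ee_rot: [[0.692, 0.722, -0.001], [0.722, -0.692, 0.001], [-0.0, -0.001, -1.0]]
ft_force: [-4.1, 4.3, -6.3]
grip_width: 0.0288
time_s: 5.0
eef_pos: [0.5343, -0.0647, 0.2024]
ee_rot: [[0.692, 0.722, -0.001], [0.722, -0.692, 0.001], [-0.001, -0.002, -1.0]]
ft_force: [-2.9, 5.5, -10.1]
grip_width: 0.0284
```

```bash
python3 -m creep '[{"tx":0,"ty":0,"tz":8,"yaw":0,"fingers":-0.6},{"tx":0,"ty":0,"tz":16,"yaw":0,"fingers":-0.6},{"tx":0,"ty":0,"tz":24,"yaw":0,"fingers":-0.6},{"tx":0,"ty":0,"tz":32,"yaw":0,"fingers":-0.6},{"tx":0,"ty":0,"tz":38,"yaw":0,"fingers":-0.6}]'
python3 -m creep '[{"tx":0,"ty":0,"tz":2,"yaw":0,"fingers":-0.6},{"tx":0,"ty":0,"tz":4,"yaw":0,"fingers":-0.6},{"tx":0,"ty":0,"tz":5,"yaw":0,"fingers":-0.6},{"tx":0,"ty":0,"tz":5,"yaw":0,"fingers":-0.6}]'
```

```text
time_s: 5.5
eef_pos: [0.5343, -0.0647, 0.2408]
ee_rot: [[0.692, 0.722, -0.001], [0.722, -0.692, 0.001], [-0.0, -0.001, -1.0]]
ft_force: [-3.3, 5.6, -11.2]
grip_width: 0.0285
time_s: 5.9
eef_pos: [0.5343, -0.0647, 0.2455]
ee_rot: [[0.692, 0.722, -0.001], [0.722, -0.692, 0.001], [-0.0, -0.001, -1.0]]
ft_force: [-3.5, 5.6, -10.0]
grip_width: 0.0286
```

```bash
python3 -m creep '[{"tx":0,"ty":0,"tz":0.7,"yaw":0,"fingers":-0.6},{"tx":0,"ty":0,"tz":1.2,"yaw":0,"fingers":-0.6},{"tx":0,"ty":0,"tz":1.2,"yaw":0,"fingers":-0.6}]'
python3 -m creep '[{"tx":0,"ty":0,"tz":0.7,"yaw":0,"fingers":-0.6},{"tx":0,"ty":0,"tz":0.7,"yaw":0,"fingers":-0.6}]'
```

```text
time_s: 6.2
eef_pos: [0.5343, -0.0647, 0.2466]
ee_rot: [[0.692, 0.722, -0.001], [0.722, -0.692, 0.001], [-0.001, -0.001, -1.0]]
ft_force: [-3.5, 5.2, -9.9]
grip_width: 0.0283
time_s: 6.4
eef_pos: [0.5343, -0.0647, 0.2468]
ee_rot: [[0.692, 0.722, -0.002], [0.722, -0.692, 0.001], [-0.001, -0.002, -1.0]]
ft_force: [-1.0, 4.9, -14.3]
grip_width: 0.0287
```

Pull is rising (14 N) at a 120.3 mm gain, so this is the stop. I'll take it up a touch more firmly, then check with both fixed cameras.

```bash
python3 -m creep '[{"tx":0,"ty":0,"tz":0.4,"yaw":0,"fingers":-0.6},{"tx":0,"ty":0,"tz":0.4,"yaw":0,"fingers":-0.6},{"tx":0,"ty":0,"tz":0.4,"yaw":0,"fingers":-0.6}]'
python3 - <<'E'
from h import *
im=[]
B={"scene":dict(bird=(294,208,316,238),mug=(255,275,298,330),tape=(148,270,192,310),gel=(294,122,318,160)),"side":dict(bird=(242,220,265,252),gel=(232,312,262,364))}
for n in("scene","side"):
    f=arm.grab_frame(n);P=cloud(f);np.save(n+"2.npy",P)
    g=dict(np.load(n+".npz"));g["k1"]=float(g["k1"]);P0=cloud(g)
    for k,(a,b,c,d) in B[n].items():
        o=[]
        for X in(P0,P):
            q=X[b:d,a:c].reshape(-1,3);q=q[(q[:,2]>.012)&(q[:,2]<.135)];o.append(np.nanmedian(q,0).round(4))
        print(n,k,*o)
    C=(P-np.array([.534+.69*.11,-.065+.72*.11,0]));m=(np.hypot(C[...,0],C[...,1])<.02)&(P[...,2]>.1)&(P[...,2]<.35)
    if m.any(): print(n,"camera z range",np.percentile(P[m][:,2],[3,97]),m.sum())
    im.append(f["pixels"][60:360,120:480])
save("final",np.hstack(im))
print(arm.observe()["ft_force"])
E
```

```text
time_s: 6.7
eef_pos: [0.5343, -0.0648, 0.2468]
ee_rot: [[0.692, 0.722, -0.002], [0.722, -0.692, 0.001], [-0.001, -0.002, -1.0]]
ft_force: [-1.0, 4.6, -18.1]
grip_width: 0.028
scene bird [0.604  0.0147 0.0429] [0.6038 0.0152 0.0427]
scene mug [ 0.6728 -0.2812  0.0593] [ 0.6727 -0.2794  0.059 ]
scene tape [ 0.4049 -0.356   0.0188] [ 0.4041 -0.3563  0.0191]
scene gel [0.4278 0.375  0.0663] [0.4271 0.3751 0.0674]
scene camera z range [0.23845203 0.26093468] 142
side bird [0.595  0.0385 0.0419] [0.594  0.0387 0.0404]
side gel [0.4136 0.4075 0.0728] [0.4135 0.407  0.0731]
side camera z range [0.23650588 0.26246566] 136
[ -2.05942147   4.23325346 -19.42953792]
```

View pics/final.png

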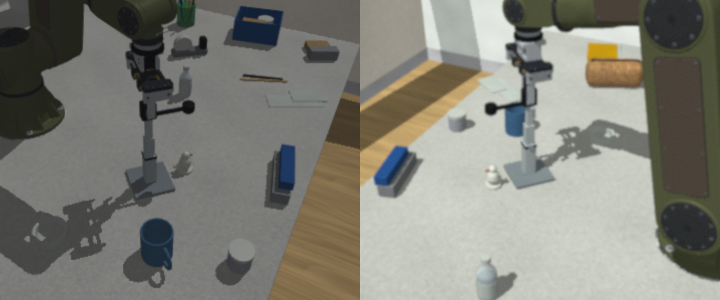

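The picture shows both column sections out, with the camera up at (189,107) and (490,108) and the bird, mug and gel bottle in place. The camera spans z = 0.237 to 0.261, up 120 mm, and the pull rose to 18 N with no further motion, so it is at the solid stop.

```bash
python3 -c "
from bench import arm
print(arm.hand_in()); s=arm.observe(); print(s['time_s'],s['eef_pos'],s['ft_force'],s['grip_width'])"
```

```text
the job is handed in; nothing more can be done
None
the job is handed in; nothing more can be done
```

The camera is raised to its second stop, fully out, and I handed the job in with the gripper still holding the head there. The hand-in reports no verdict, and no state could be read after it.

- **Squeeze:** I gripped the head from above, one finger on the button, at 25 N and then 32 N. The opening closed to about 28.7 mm, so the button was fully in before any lift.
- **Lift:** I pulled straight up past the first stop to the second. The pull was about 5 N on the upper section and about 10 N on the lower. It then rose to 18–19 N with the tool no longer moving, at a gain of 120.3 mm, which is the solid stop.
- **Camera height:** both fixed cameras put the desk camera about 120 mm above where it started (z about 0.237 to 0.261 m).
- **Other things:** the bird, gel bottle, tape roll and mug measured within about 2 mm of where they were at the start, which is the calibration's accuracy. The arm's shadow fell over the tape roll in the last picture, but its depth reading was unchanged.
- **Failed along the way:** the first three move commands were refused because rows need all five values, and one depth reading of the head's top mid-lift came back empty. Neither affected the job, which had run 6.7 s at the last move before hand-in.

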